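Roll the hex spacer slot-up on the trolley-repair bench

TASK

The hexagonal aluminium spacer for the hand truck's axle lies on the rubber pad with its long slot turned down to one side. Roll it over, one face at a time, letting it lie flat on each face, until the slotted face is on top, ready for the screw to be fitted. Keep it down at the pad while you turn it (do not lift it away), leave it lying flat and free well on the pad, and do not disturb the wheel, can, wrench or bolt tray.

Things in the scene. Friction and masses are not known exactly. Their poses are not given: they have to be found in the camera images.
- spacer_mid (a point): Loose hexagonal prism of bare aluminium, about 0.35 kg, 50 mm across flats (each flat 28.9 mm wide), 56 mm long; flat ends with a dark threaded hole. Point: its centre, 25 mm from every flat. y axis: along the prism; z axis: square out of the slotted flat, straight up when the slot is on top. It starts lying on a plain flat at any heading, z 30 degrees below level: two 60 degree rolls bring z up.
- spacer_slot (a point): Centre of the slotted flat, 25 mm from the prism's centre: a dark slot, 39 x 11 mm, along the prism in the middle of one flat. The opposite flat has two dark round 9 mm holes instead (seen from above at the start); the other four flats are plain. Axes as the prism's centre.
- pad: Fixed black rubber pad, 260 x 260 mm, 4 mm thick, lying on the bench. Origin at the centre of its underside, at bench height; x and y along its edges, z up.
- wheel: Bystander: hand-truck wheel lying flat, 124 mm diameter, 38 mm high, beyond the pad's +y edge. Origin at the centre of its underside.
- can: Bystander: upright plain metal can, 72 mm diameter, 100 mm tall. Origin at the centre of its underside.
- wrench: Bystander: steel wrench 180 mm long lying beyond the pad's +x edge. Origin at its underside.
- tray: Bystander: black open tray of bolts, 120 x 170 mm, 45 mm high, beyond the pad's -y edge. Origin at the centre of its underside.
Not all that is in view belongs to the job. Of the things that look like the part that bears spacer_mid, the smallest one is meant.

How it is judged:
By the outcome, as a careful person would: the job done as asked, in the order asked, and still so for the second after the job is handed in, with the robot touching nothing.
It also fails if it takes over 53 s, if anything falls off the work surface, if the arm or the gripper's body presses on something with over 40 N, if the wrist force passes 120 N, or if a joint passes its speed limit or range.

ROBOT

A 6-joint arm with a two-finger parallel gripper is mounted at the origin on the work surface. World frame = base frame: x ahead of the robot, y to its left, z up, the work surface at z = 0. Lengths are in m, angles in rad, forces in N, time in s.
With the tool pointing down it reaches from about 0.2 to 0.875 m from the base axis. Payload 3.4 kg.
Tool frame: the origin (TCP) lies at the very end of the fingers, on their centre line; the grasp point (between the pads) lies 19 mm behind it; z points along the fingers, y is the direction in which the jaws open and shut (so a half turn about z gives the same grasp; the last joint's range is limited). The gripper opens to 94 mm and grips with 3 to 60 N. Pads are 16 mm wide; open, the fingers measure 119 mm over their backs; the gripper's body (75 mm by 177 mm) begins 78 mm behind the grasp point.
Start: joints at [-1.262, 0.276, 1.505, -0, 1.361, -0.121], TCP at [0.24, -0.523, 0.205] pointing down, gripper open.
Joint ranges: [-2.89, 2.89], [-0.75, 2.08], [0.22, 2.7], [-1.18, 4.32], [0.11, 2.71], [-2.7, 2.7]. Speed limits (rad/s): [2.57, 2.57, 3.14, 3.14, 3.14, 3.14].

INTERFACE

Orientations are given as a 3x3 rotation matrix whose columns are the frame's x, y, z axes.
In Python, from bench import * gives the robot as it stands.
- The arm moves only by the tool play_rows, never from a script. Its arguments are lists of equal length, an entry for each row: "travel": the shift along the tool's x, y, z scaled (see below), a list of three; "twist": the turn about the tool's z scaled (see below). A call has 1 to 5 rows; each row is the pose to reach, as a shift and turn from the pose commanded when the call began, along the tool's axes at that moment, turning the shorter way round; what a row does not reach only later rows make up. The controller multiplies each number of a shift by 400 mm and each number of a turn by pi rad. A row lasts 1/10 s, in which the tool goes at most 50 mm and 8.59 degrees, less where a joint would pass 70% of its speed; a pose out of reach is approached as far as the arm can. A call with a number of a shift or a turn outside -1 to 1 is refused whole. A call with a gripper value outside its range is refused whole. "hand" is the closure, from 0 (fully open) to 1 (shut), set as the call begins (left out, the last holds). The fingers move at their own pace and stop on an object; "grip_force" is the grip in N (left out, the last holds). Time passes only in rows, so rows that repeat a pose let the fingers close. It gives the time, the measured TCP pose, the force and the opening at its end, in the units of the state.
- get_state(): the state, without advancing time (a new reading comes with each control period).
- capture(name): name is "side" or "top" or "wrist"; returns a dict with "pixels" (420x560x3 uint8, blue, green, red), "intrinsics" (3x3 intrinsics, pixels), "R" (3x3) and "t" (3): a world point X has camera coordinates R X + t; the wrist camera has in their place "tool_from_camera" (4x4, takes a point from camera to tool coordinates, whose origin is the TCP and whose axes are the flange's). Camera axes: x right, y down, z forward; pixel columns grow to the right and rows downward; lengths in m; the calibration is good to about 2 mm. A picture is of the moment at which its call begins: read the wrist's pose just before it. There is no depth.
- hand_in(): hands the job in, once; it reports no verdict.
Trained networks look in a picture, given as the dict that the camera call returned (one of the last four; its "shot" number tells which), for a name from the list of things; names that differ only in an ending like _2 or _b are one class to them, and where a whole thing is asked for, a point or a joint stands for the part that bears it (a point fixed in the world has none). Each returns a list of dicts, best first, with "p" (0 to 1); they miss things now and then, are a little off and sometimes report something else, mostly with a low value. They report only what shows in the picture. A call takes as long as a camera call. They do not tell look-alikes from the thing itself.
- look_for(picture, thing): "rect" ([left, top, width, height] in pixels, round what is visible of it).
- landmark_of(picture, thing): "pixel" ([column, row] in pixels: a listed point, or the origin of a listed thing).
The state is a dict: "t": time; "q": joint angles; "qd": joint speeds; "tau": joint torques, N m; "tcp_pos": TCP position; "tool_rot": TCP orientation; "force": force on the tool from outside, world axes, zero at the start; "ft_torque": the same for the moment, N m; "gripper_width": finger opening in m.
Only numpy, scipy, OpenCV 4.12 (cv2) and the standard library are available. Lean on these libraries where they do the work, as an engineer would, in place of code of your own. Each camera call takes 0.05 s, during which the arm holds its last target.

## Working session

There is one attempt and no reset: what is moved stays moved. The work goes in short steps, Python scripts to look and compute and a tool call to move; the robot and the scene stay as the last step left them, time stands still between calls to the robot, and variables do not carry over. Pictures are saved under pics/ and viewed, and the job is handed in when it is done.

Besides the shell and the picture viewer there is one more tool, called as a command line: name --pt "numbers of a row" for each row, then --argument value for the rest. play_rows: Moves the arm, as the interface text tells. Shifts and turns lie within -1 to 1; 1 stands for 400 mm of shift or pi rad of turn. Its arguments: {"type":"object","properties":{"travel":{"type":"array","items":{"type":"array","items":{"type":"number","minimum":-1,"maximum":1}}},"twist":{"type":"array","items":{"type":"number","minimum":-1,"maximum":1}},"hand":{"type":"number"},"grip_force":{"type":"number"}},"required":["travel","twist"]}

```bash
mkdir -p pics; ls; python3 - <<'E'
from bench import *
import cv2
s=get_state();print(s)
for n in ["side","top","wrist"]:
    p=capture(n);cv2.imwrite(f"pics/{n}0.png",p["pixels"]);print(n,p["shot"],p["intrinsics"].tolist() if hasattr(p["intrinsics"],'tolist') else p["intrinsics"]);print({k:v for k,v in p.items() if k not in("pixels","intrinsics")})
    for th in ["spacer_mid","spacer_slot","pad"]:
        print(th,look_for(p,th),landmark_of(p,th))
E
```

```text
pics
{'t': 0.0, 'q': array([-1.26201175e+00,  2.76557604e-01,  1.50610361e+00, -4.58310005e-06,
        1.36069409e+00, -1.20959649e-01]), 'qd': array([-0.00064743,  0.00114023, -0.00093582,  0.00065993, -0.00089378,
       -0.00017047]), 'tau': array([ 2.05890930e-03, -4.04572392e+01, -2.37221467e+01,  7.00830063e-02,
        3.42293456e-02, -1.34569600e-04]), 'tcp_pos': array([ 0.23941003, -0.52217203,  0.20463783]), 'tool_rot': array([[ 9.09072002e-01,  4.16638696e-01, -5.39942065e-04],
       [ 4.16638994e-01, -9.09070477e-01,  1.67792337e-03],
       [ 2.08242413e-04, -1.75031407e-03, -9.99998447e-01]]), 'force': array([ 0.38681248,  0.19479802, -0.0534367 ]), 'ft_torque': array([ 0.00387152, -0.03681151,  0.04541644]), 'gripper_width': 0.09392447365421296}
side 1 [[403.554315131604, 0.0, 282.9352642757244], [0.0, 403.554315131604, 215.5401334485842], [0.0, 0.0, 1.0]]
{'R': array([[-0.73006989, -0.6833711 , -0.00137509],
       [-0.36913526,  0.39605224, -0.84076262],
       [ 0.57509748, -0.61330788, -0.54140219]]), 't': array([0.43627059, 0.23272639, 0.58232587]), 'shot': 1}
s
[... 1324 characters left out ...]
: [228.0, 106.9], 'p': 0.67}, {'pixel': [220.9, 319.6], 'p': 0.65}]
pad [{'rect': [216.8, 157.3, 109.1, 109.3], 'p': 0.62}] [{'pixel': [169.1, 142.3], 'p': 0.67}]
wrist 3 [[291.78057561960304, 0.0, 277.8228868454825], [0.0, 291.78057561960304, 208.50303909572145], [0.0, 0.0, 1.0]]
{'tool_from_camera': array([[ 1.71905981e-04, -9.67521451e-01, -2.52788868e-01,
         7.32746636e-02],
       [ 9.99999971e-01,  1.23959429e-04,  2.05596749e-04,
         5.35141849e-04],
       [-1.67583701e-04, -2.52788896e-01,  9.67521445e-01,
        -1.78376469e-01],
       [ 0.00000000e+00,  0.00000000e+00,  0.00000000e+00,
         1.00000000e+00]]), 'shot': 3}
spacer_mid [] []
spacer_slot [] []
pad [] []
```

View pics/top0.png

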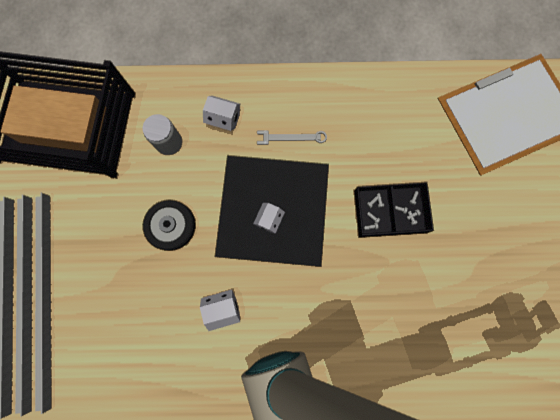

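View pics/side0.png

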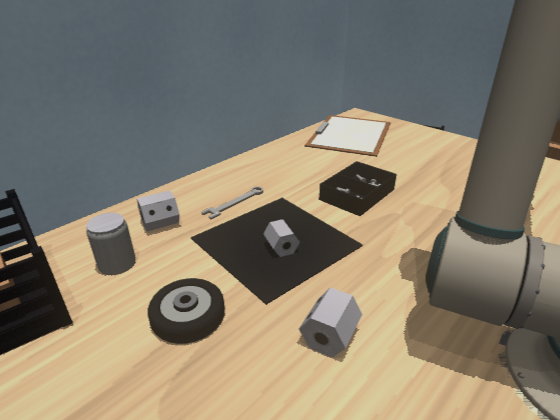

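```bash
python3 - <<'E'
import cv2,numpy as np
a=cv2.imread("pics/top0.png")[150:275,205:340];b=cv2.imread("pics/side0.png")[190:310,185:365]
cv2.imwrite("pics/z0.png",np.hstack([cv2.resize(a,(432,400),interpolation=2),cv2.resize(b,(360,400) if 0 else (600,400),interpolation=2)[:,100:460]]))
E
```

```text
(no output)
```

View pics/z0.png

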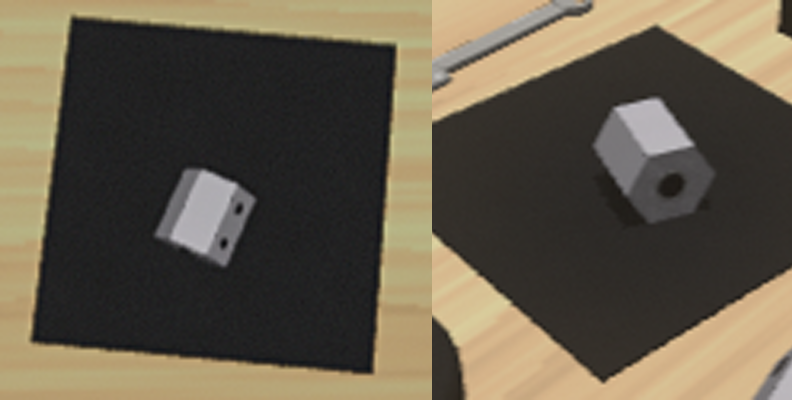

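```bash
cat > h.py <<'E'
from bench import *
import cv2,numpy as np
from scipy.optimize import minimize
def proj(p,X,st=None):
    X=np.atleast_2d(X)
    if "R" in p: C=X@np.array(p["R"]).T+p["t"]
    else:
        T=np.array(p["tool_from_camera"]);W=np.eye(4);W[:3,:3]=st["tool_rot"];W[:3,3]=st["tcp_pos"]
        M=np.linalg.inv(W@T);C=X@M[:3,:3].T+M[:3,3]
    K=np.array(p["intrinsics"]);u=C@K.T
    return u[:,:2]/u[:,2:]
def hexv(x,y,yaw,z=.029,roll=0):
    R=.05/np.sqrt(3);v=[]
    ax=np.array([np.cos(yaw),np.sin(yaw),0]);n=np.array([-np.sin(yaw),np.cos(yaw),0])
    for k in range(6):
        a=np.pi/3*k+roll
        for s in(-.028,.028): v.append(np.array([x,y,z])+ax*s+n*R*np.cos(a)+np.array([0,0,R*np.sin(a)]))
    return np.array(v)
def softfit(views,x0,free=3,thr=(62,)):
    # views: (p,st,mask)
    def cost(q):
        c=0
        for p,st,m,S in views:
            h=cv2.convexHull(proj(p,hexv(*q),st).astype(np.float32))[:,0]
            r=np.zeros((420,560),np.uint8);cv2.fillConvexPoly(r,np.round((h)*256).astype(np.int32),255,cv2.LINE_AA,8)
            c+=np.abs(r.astype(float)-m).sum()/255/S
        return c
    best=None
    for k in range(3):
        sim=np.array([x0]+[np.array(x0)+d for d in np.diag([.01,.01,.2])]) if k==0 else np.array([best.x]+[best.x+d for d in np.diag([.003,-.003,.08])])
        best=minimize(cost,sim[0],method="Nelder-Mead",options=dict(initial_simplex=sim,xatol=1e-5,fatol=1e-4))
    return best
def mask(p,rect,thr):
    g=cv2.cvtColor(p["pixels"],cv2.COLOR_BGR2GRAY);m=np.zeros_like(g);x,y,w,h=rect
    m[y:y+h,x:x+w]=(g[y:y+h,x:x+w]>thr)*255
    n,l,s,_=cv2.connectedComponentsWithStats(m)
    k=1+np.argmax(s[1:,4]);m=((l==k)*255).astype(np.uint8)
    c,_=cv2.findContours(m,0,1);cv2.drawContours(m,c,-1,255,-1)
    return m,s[k]
def backproj(p,uv,z):
    R=np.array(p["R"]);d=R.T@np.linalg.inv(p["intrinsics"])@np.array([*uv,1.]);c=-R.T@p["t"]
    return c+d*(z-c[2])/d[2]
E
python3 - <<'E'
from h import *
t=capture("top");s=capture("side")
mt,st=mask(t,(245,195,50,45),60);ms,ss=mask(s,(255,212,50,52),50)
print(st,ss)
g=cv2.cvtColor(s["pixels"],6);print(g[215:262:3,258:304:3])
x0=backproj(t,(270,217),.04);print(x0)
for V in ([(t,None,mt,100)],[(s,None,ms,100)],[(t,None,mt,100),(s,None,ms,100)]):
  for yw in (-.4,.0,-.8):
    b=softfit(V,[x0[0],x0[1],yw]);print(b.x,b.fun)
# pad corners
print([backproj(t,c,.004)[:2].round(3).tolist() for c in [(227.5,155.5),(328,164),(321.5,266),(215.5,256.5)]])
for th in ["wheel","can","wrench","tray"]:
    l=landmark_of(t,th)[:1];print(th,l,backproj(t,l[0]["pixel"],0)[:2] if l else "")
E
```

```text
[253 203  32  30 599] [263 219  37  38 863]
[[ 48  49  49  48  46  47  47  46  47  47  48  48  46  47  49  47]
 [ 48  47  46  48  46  46  46  46  46  47  47  48  46  47  48  47]
 [ 47  47  45  47  46 129 179 181 181  46  44  45  46  44  48  46]
 [ 47  47  46  45 121 182 182 182 183 180  45  45  45  45  46  46]
 [ 46  45  45 112 119 159 181 182 181 181 143  44  44  46  45  45]
 [ 44  44  54 120 120 120 181 182 182 182 182 104  43  44  43  45]
 [ 45  45 111 120 120 120 121 183 183 183 183 183  46  44  44  43]
 [ 45  44  67 120 120 120 120 129 120  78  77  77  78  44  44  43]
 [ 44  43  43 106 120 120 120  84  80  76  78  80  76  67  43  43]
 [ 43  44  38  31 121 120 109  77  79  58  36  73  74  78  48  44]
 [ 44  43  37  32  59 120  77  76  63  29  29  70  75  72  42  43]
 [ 43  42  43  31  30  82  78  76  69  28  47  76  75  41  43  43]
 [ 42  43  43  38  31  30  75  75  75  76  76  77  60  34  43  42]
 [ 43  43  42  42  36  31  31  76  79  75  76  50  42  43  42  43]
 [ 43  41  42  42  42  33  33  38  44  43  44  42  42  42  43  43]
 [ 43  43  43  41  42  43  42  43  44  43  43  44  
[... 206 characters left out ...]
674509803921569
[ 0.52966808  0.07864424 -0.41749762] 0.37329411764705883
[ 0.52965277  0.07862677 -0.41627372] 0.37200000000000005
[ 0.52964047  0.07870259 -0.41903628] 0.3732549019607843
[ 0.5303096   0.07812003 -0.41976777] 1.088078431372549
[ 0.5303003   0.07820269 -0.42582167] 1.089137254901961
[ 0.53027269  0.07819611 -0.42521605] 1.0863529411764707
[[0.696, 0.182], [0.669, -0.072], [0.415, -0.047], [0.441, 0.208]]
wheel [{'pixel': [171.4, 228.9], 'p': 0.63}] [0.51086075 0.31867235]
can [{'pixel': [168.8, 144.2], 'p': 0.93}] [0.73003839 0.33351193]
wrench [{'pixel': [290.8, 140.0], 'p': 0.87}] [0.73596142 0.02086051]
tray [{'pixel': [388.5, 211.0], 'p': 0.56}] [ 0.5468737  -0.21700871]
```

```bash
cat > g.py <<'E'
from h import *
import sys
def go(x,y,z,yaw):
    s=get_state();R=s["tool_rot"];d=R.T@(np.array([x,y,z])-s["tcp_pos"])
    cy=np.arctan2(R[1,1],R[0,1]);dy=(yaw-cy+np.pi/2)%np.pi-np.pi/2
    print("travel",(d/.4).round(4).tolist(),"twist",round(-dy/np.pi,4),"mm",(d*1000).round(1),"dist rows",np.linalg.norm(d)/.05,"t",s["t"])
if __name__=="__main__": go(*map(float,sys.argv[1:]))
E
python3 g.py .49 .08 .20 -.425
```

```text
travel [1.1969, -1.109, 0.0136] twist -0.2279 mm [ 478.8 -443.6    5.5] dist rows 13.054190149944574 t 1.35
```

play_rows --pt "0.45 -0.42 0" --pt "0.45 -0.42 0" --pt "0.45 -0.42 0" --pt "0.45 -0.42 0" --pt "0.45 -0.42 0" --twist '[0,0,0,0,0]'

```text
t: 1.85
tcp_pos: [0.3336, -0.2929, 0.2056]
tool_rot: [[0.909, 0.416, 0.001], [0.416, -0.909, -0.0], [0.001, 0.0, -1.0]]
force: [0.4, -0.4, -0.1]
gripper_width: 0.0939
```

play_rows --pt "0.45 -0.42 0" --pt "0.45 -0.42 0" --pt "0.45 -0.42 0" --pt "0.45 -0.42 0" --pt "0.45 -0.42 0" --twist '[0,0,0,0,0]'

```text
t: 2.35
tcp_pos: [0.4273, -0.0652, 0.2059]
tool_rot: [[0.909, 0.417, 0.001], [0.417, -0.909, -0.0], [0.001, 0.001, -1.0]]
force: [1.4, -1.6, 1.0]
gripper_width: 0.094
```

```bash
python3 g.py .49 .08 .20 -.425
```

```text
travel [0.2937, -0.2645, 0.0147] twist -0.2278 mm [ 117.5 -105.8    5.9] dist rows 3.164297431994626 t 2.35
```

play_rows --pt "0.29 -0.26 0" --pt "0.29 -0.26 0" --pt "0.29 -0.26 0" --pt "0.29 -0.26 0" --pt "0.29 -0.26 0" --twist '[-0.228,-0.228,-0.228,-0.228,-0.228]'

```text
t: 2.85
tcp_pos: [0.4895, 0.0778, 0.2053]
tool_rot: [[0.404, 0.915, 0.0], [0.915, -0.404, 0.0], [0.0, -0.0, -1.0]]
force: [-0.7, -0.6, 0.2]
gripper_width: 0.0942
```

play_rows --pt "0 0 0" --pt "0 0 0" --twist '[0,0]'

```text
t: 3.05
tcp_pos: [0.4889, 0.0755, 0.2054]
tool_rot: [[0.414, 0.91, -0.0], [0.91, -0.414, -0.0], [-0.0, 0.0, -1.0]]
force: [1.1, 0.3, 0.8]
gripper_width: 0.094
```

```bash
cat > w.py <<'E'
from h import *
import sys
s=get_state();p=capture("wrist");np.save("w.npy",p["pixels"])
cv2.imwrite(sys.argv[1],p["pixels"])
print(s["t"],s["tcp_pos"],s["tool_rot"][:,1],proj(p,[[.530,.078,.029]],s), s["force"],s["q"])
E
python3 w.py pics/w1.png
```

```text
3.05 [0.48887598 0.07552059 0.20542341] [ 9.10113366e-01 -4.14359337e-01  3.13948006e-05] [[307.19631225 177.53685741]] [1.14871302 0.28676298 0.79350568] [ 1.26257615e-02  1.54588883e-01  1.66755176e+00 -1.52597467e-04
  1.31948688e+00  4.39902466e-01]
```

View pics/w1.png

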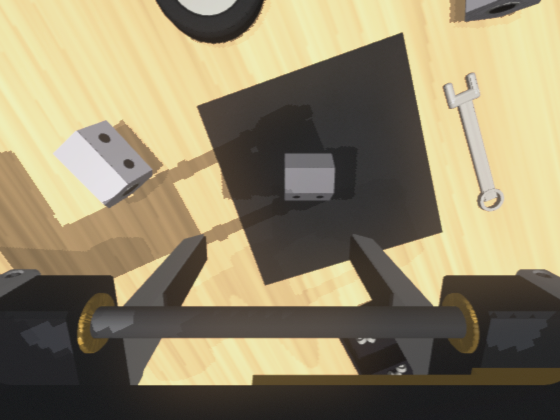

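```bash
python3 - <<'E'
from h import *
s=get_state();p=capture("wrist")
for th in (90,75,60):
    m,k=mask(p,(265,140,90,75),th);print(k)
    b=softfit([(p,s,m,100)],[.53,.078,-.425]);print(b.x,b.fun)
E
python3 g.py .526 .069 .0 -.425
```

```text
[ 285  153   50   47 2156]
[ 0.53052254  0.07828794 -0.35967387] 2.7315294117647055
[ 284  153   51   47 2282]
[ 0.53043443  0.07843636 -0.40522224] 1.261764705882353
[ 284  153   52   48 2335]
[ 0.53050957  0.07861821 -0.41458419] 0.962156862745098
travel [0.0244, 0.0908, 0.5138] twist -0.0007 mm [  9.8  36.3 205.5] dist rows 4.1784974717165175 t 3.15
```

```bash
python3 g.py .5337 .0857 .1 -.418
```

```text
travel [0.0704, 0.0911, 0.2638] twist -0.0029 mm [ 28.2  36.4 105.5] dist rows 2.302364341010925 t 3.15
```

play_rows --pt "0.07 0.091 0.26" --pt "0.07 0.091 0.26" --pt "0.07 0.091 0.26" --pt "0.07 0.091 0.26" --pt "0.07 0.091 0.26" --twist '[-0.003,-0.003,-0.003,-0.003,-0.003]' --hand 0.15 --grip_force 4

```text
t: 3.65
tcp_pos: [0.534, 0.0858, 0.1027]
tool_rot: [[0.404, 0.915, 0.001], [0.915, -0.404, -0.0], [0.0, 0.001, -1.0]]
force: [0.3, 0.2, 0.4]
gripper_width: 0.0797
```

```bash
python3 w.py pics/w2.png;python3 g.py .5337 .0857 .024 -.418
```

```text
3.65 [0.53397961 0.08575661 0.1026957 ] [ 9.14663983e-01 -4.04214023e-01  9.06819832e-04] [[276.70840532 225.31421804]] [0.34066342 0.15545471 0.4007261 ] [ 3.06803246e-02  3.03239506e-01  1.73806751e+00 -1.83583055e-04
  1.09935848e+00  4.46883055e-01]
travel [-0.0011, -0.0019, 0.1984] twist 0.0007 mm [-0.5 -0.7 79.3] dist rows 1.586990291288628 t 3.7
```

View pics/w2.png

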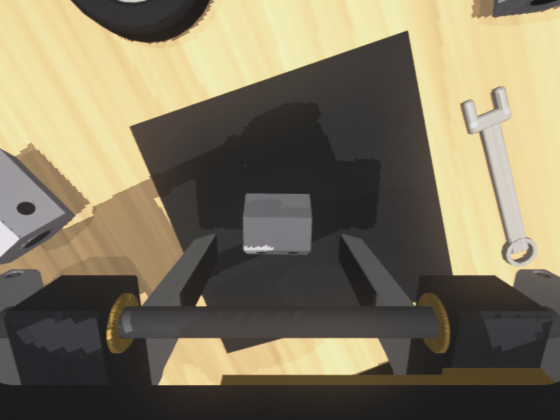

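play_rows --pt "0 0 0.1" --pt "0 -0.001 0.15" --pt "0 -0.001 0.197" --pt "0 -0.001 0.197" --pt "0 -0.001 0.197" --twist '[0,0,0,0,0]'

```text
t: 4.2
tcp_pos: [0.5342, 0.0862, 0.0244]
tool_rot: [[0.404, 0.915, 0.003], [0.915, -0.404, 0.0], [0.001, 0.002, -1.0]]
force: [-0.3, -0.7, -0.3]
gripper_width: 0.0799
```

play_rows --pt "0 0 0" --pt "0 0 0" --pt "0 0 0" --pt "0 0 0" --pt "0 0 0" --twist '[0,0,0,0,0]' --hand 1

```text
t: 4.7
tcp_pos: [0.5337, 0.0863, 0.0234]
tool_rot: [[0.404, 0.915, 0.001], [0.915, -0.404, 0.0], [0.0, 0.001, -1.0]]
force: [-1.5, -0.0, 6.8]
gripper_width: 0.0561
```

```bash
cat > v.py <<'E'
from h import *
import sys
s=get_state();p=capture("side");w=capture("wrist")
a=cv2.resize(p["pixels"][180:310,180:380],(600,390),interpolation=2);b=cv2.resize(w["pixels"][120:380,150:410],(390,390))
cv2.imwrite(sys.argv[1],cv2.resize(np.hstack([a,b]),(790,311)))
print(s["t"],s["tcp_pos"],s["gripper_width"],s["force"])
E
python3 v.py pics/v1.png
```

```text
4.7 [0.53366034 0.08632897 0.02340022] 0.056139586146475774 [-1.47395106 -0.04885201  6.75945786]
```

View pics/v1.png

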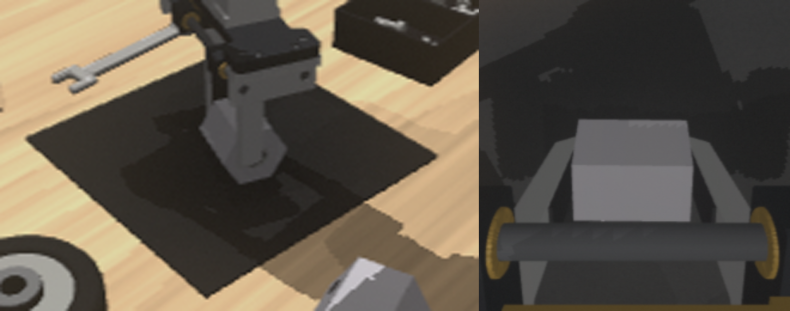

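play_rows --pt "-0.0075 0 -0.0025" --pt "-0.015 0 -0.005" --pt "-0.0225 0 -0.0075" --pt "-0.03 0 -0.0095" --pt "-0.0375 0 -0.011" --twist '[0,0,0,0,0]'

```text
t: 5.3
tcp_pos: [0.5269, 0.0722, 0.0269]
tool_rot: [[0.404, 0.915, -0.001], [0.915, -0.404, -0.0], [-0.0, -0.0, -1.0]]
force: [-0.9, -0.5, -2.6]
gripper_width: 0.0561
```

```bash
python3 v.py pics/v2.png
```

```text
5.3 [0.52691255 0.07219412 0.02685716] 0.056126122390212134 [-0.88651127 -0.45170013 -2.60421994]
```

View pics/v2.png

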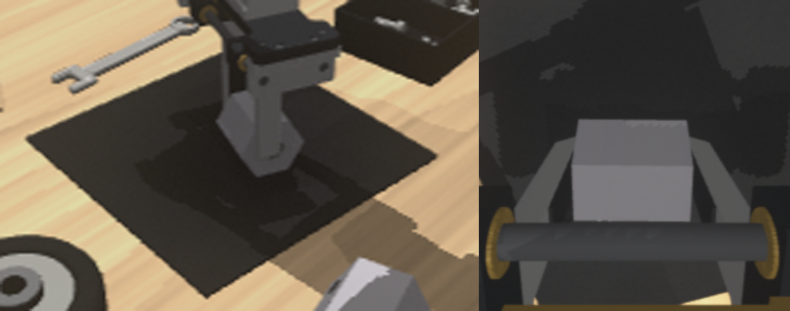

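play_rows --pt "0 0 0.005" --pt "0 0 0.009" --pt "0 0 0.011" --pt "0 0 0.0115" --pt "0 0 0.0115" --twist '[0,0,0,0,0]'

```text
t: 5.9
tcp_pos: [0.5273, 0.0726, 0.0231]
tool_rot: [[0.403, 0.915, 0.0], [0.915, -0.403, -0.0], [0.0, 0.0, -1.0]]
force: [-2.0, -0.6, 5.7]
gripper_width: 0.0561
```

play_rows --pt "0 0 0" --pt "0 0 0" --pt "0 0 0" --pt "0 0 0" --twist '[0,0,0,0]' --hand 0.15

```text
t: 6.3
tcp_pos: [0.5273, 0.0725, 0.0223]
tool_rot: [[0.403, 0.915, -0.0], [0.915, -0.403, -0.0], [-0.0, 0.0, -1.0]]
force: [0.7, 1.2, -0.4]
gripper_width: 0.0796
```

```bash
python3 v.py pics/v3.png; python3 -c "
from g import *
p=capture('top')
print(look_for(p,'spacer_mid'))"
```

```text
6.3 [0.5273144  0.0725163  0.02227967] 0.0795810281623454 [ 0.70820298  1.18029395 -0.36790147]
[{'rect': [204.6, 93.9, 38.4, 36.1], 'p': 0.66}, {'rect': [276.6, 209.2, 13.6, 27.0], 'p': 0.54}]
```

View pics/v3.png

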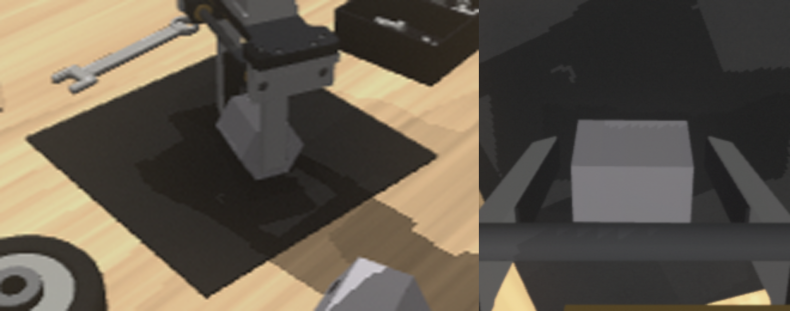

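play_rows --pt "0.05 0 0" --pt "0.1 0 0" --pt "0.1 0 0.005" --pt "0.1 0 0.012" --pt "0.1 0 0.012" --twist '[0,0,0,0,0]'

```text
t: 7.0
tcp_pos: [0.5423, 0.1085, 0.017]
tool_rot: [[0.403, 0.915, -0.002], [0.915, -0.403, -0.001], [-0.001, -0.001, -1.0]]
force: [-0.2, 0.4, 0.4]
gripper_width: 0.0803
```

play_rows --pt "0 0 0" --pt "0 0 0" --pt "0 0 0" --pt "0 0 0" --pt "0 0 0" --twist '[0,0,0,0,0]' --hand 0.65

```text
t: 7.5
tcp_pos: [0.5434, 0.109, 0.0177]
tool_rot: [[0.404, 0.915, 0.0], [0.915, -0.404, -0.0], [-0.0, 0.0, -1.0]]
force: [0.1, -0.5, 0.9]
gripper_width: 0.0435
```

```bash
python3 v.py pics/v4.png; python3 - <<'E'
from h import *
s=get_state();p=capture('top')
cv2.imwrite('pics/t4.png',cv2.resize(p['pixels'][150:290,200:360],(640,560)))
n=s["tool_rot"][:,0]
print("prism rel", (np.array([.524,.0646,.029])-s["tcp_pos"])@s["tool_rot"])
E
```

```text
7.5 [0.54341346 0.10899311 0.01774443] 0.04346770201338952 [ 0.09657026 -0.51667406  0.87955565]
prism rel [-0.04853522  0.00021515 -0.01131934]
```

View pics/v4.png

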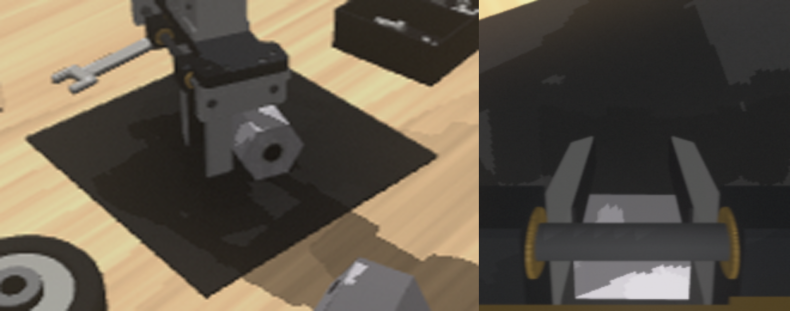

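View pics/t4.png

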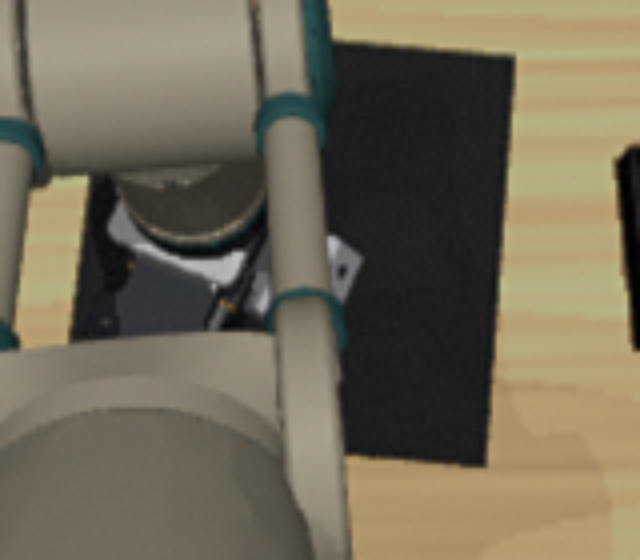

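play_rows --pt "-0.015 0 0" --pt "-0.03 0 0" --pt "-0.037 0 -0.009" --pt "-0.045 0 -0.019" --pt "-0.054 0 -0.028" --twist '[0,0,0,0,0]'

```text
t: 8.15
tcp_pos: [0.5345, 0.089, 0.0293]
tool_rot: [[0.404, 0.915, 0.0], [0.915, -0.404, -0.0], [-0.0, 0.0, -1.0]]
force: [1.2, 0.3, -0.5]
gripper_width: 0.0326
```

```bash
python3 v.py pics/v5.png
```

```text
8.15 [0.53451367 0.08902015 0.02928096] 0.03260184965008335 [ 1.17560366  0.32091478 -0.54185099]
```

View pics/v5.png

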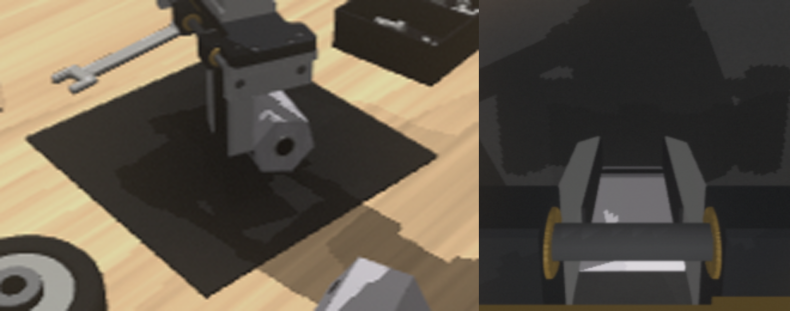

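play_rows --pt "-0.01 0 -0.008" --pt "-0.02 0 -0.014" --pt "-0.025 0 -0.017" --pt "-0.03 0 -0.019" --pt "-0.03 0 -0.019" --twist '[0,0,0,0,0]'

```text
t: 8.75
tcp_pos: [0.5296, 0.0781, 0.0365]
tool_rot: [[0.404, 0.915, -0.0], [0.915, -0.404, -0.0], [-0.0, -0.0, -1.0]]
force: [0.2, 0.6, 0.5]
gripper_width: 0.0328
```

```bash
python3 v.py pics/v6.png
```

```text
8.75 [0.52958198 0.07805989 0.03645965] 0.03278036488417838 [0.16596651 0.59579135 0.4618961 ]
```

View pics/v6.png

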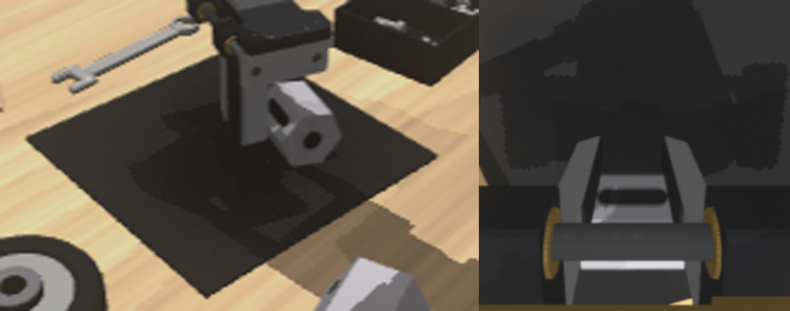

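play_rows --pt "0.04 0 0" --pt "0.08 0 0" --pt "0.08 0 0.02" --pt "0.08 0 0.045" --pt "0.08 0 0.047" --twist '[0,0,0,0,0]'

```text
t: 9.35
tcp_pos: [0.541, 0.1077, 0.0157]
tool_rot: [[0.403, 0.915, -0.004], [0.915, -0.403, -0.001], [-0.002, -0.004, -1.0]]
force: [-0.3, -0.8, 0.7]
gripper_width: 0.033
```

```bash
python3 v.py pics/v7.png
```

```text
9.35 [0.54095038 0.10771398 0.01566309] 0.032972828548156335 [-0.30164237 -0.76419796  0.67208898]
```

View pics/v7.png

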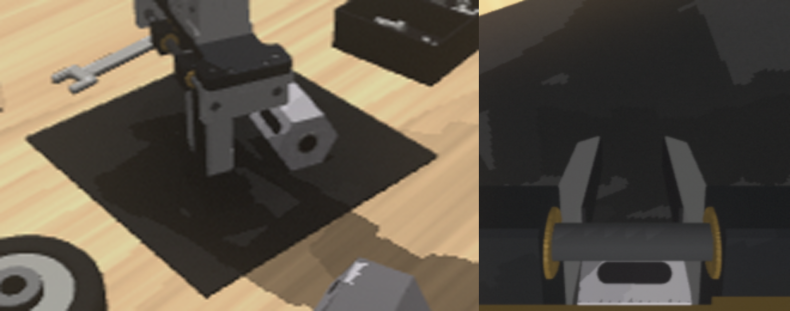

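```bash
cat > ov.py <<'E'
from h import *
import sys
x,y,yaw=map(float,sys.argv[2:5])
s=get_state();out=[]
for n in ("side","wrist"):
    p=capture(n);im=cv2.resize(p["pixels"],None,fx=4,fy=4,interpolation=2)
    q=(proj(p,hexv(x,y,yaw),s)*4+1.5)
    for k in range(6):
        a,b=q[2*k],q[2*k+1]
        for u,v in((a,b),(a,q[(2*k+2)%12]),(b,q[(2*k+3)%12])): cv2.line(im,tuple(int(i) for i in u),tuple(int(i) for i in v),(0,255,0),1)
    c=q.mean(0).astype(int);out.append(im[max(0,c[1]-200):c[1]+200,max(0,c[0]-200):c[0]+200])
h=min(o.shape[0] for o in out);cv2.imwrite(sys.argv[1],np.hstack([o[:h] for o in out]))
E
python3 ov.py pics/o1.png .5123 .0382 -.418
```

```text
(no output)
```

View pics/o1.png

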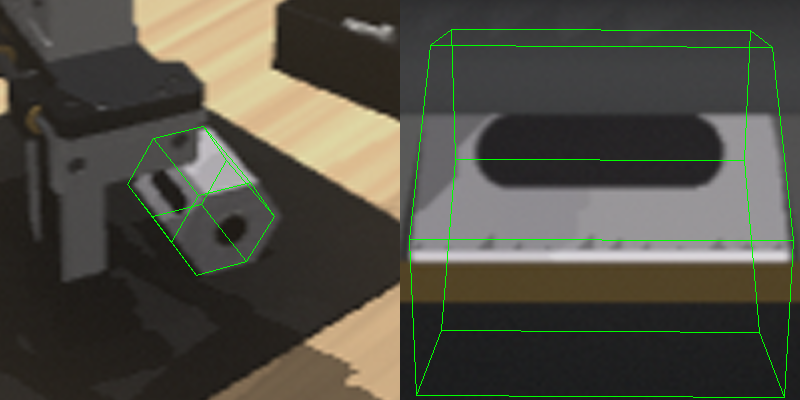

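play_rows --pt "-0.035 0.003 -0.004" --pt "-0.06 0.005 -0.004" --pt "-0.075 0.005 -0.004" --pt "-0.075 0.005 -0.004" --pt "-0.075 0.005 -0.004" --twist '[0,0,0,0,0]'

```text
t: 10.05
tcp_pos: [0.5325, 0.079, 0.0195]
tool_rot: [[0.404, 0.915, 0.0], [0.915, -0.404, 0.0], [0.0, 0.0, -1.0]]
force: [-0.9, -0.2, -0.3]
gripper_width: 0.033
```

play_rows --pt "-0.015 0 0" --pt "-0.03 0 0" --pt "-0.037 0 -0.009" --pt "-0.045 0 -0.019" --pt "-0.054 0 -0.028" --twist '[0,0,0,0,0]'

```text
t: 10.55
tcp_pos: [0.5236, 0.0595, 0.0308]
tool_rot: [[0.403, 0.915, -0.0], [0.915, -0.403, -0.0], [-0.0, -0.0, -1.0]]
force: [0.1, 0.6, -1.0]
gripper_width: 0.0326
```

```bash
python3 v.py pics/v8.png
```

```text
10.55 [0.52358957 0.05945089 0.0308476 ] 0.03257581870639031 [ 0.05852461  0.55032143 -1.00469376]
```

View pics/v8.png

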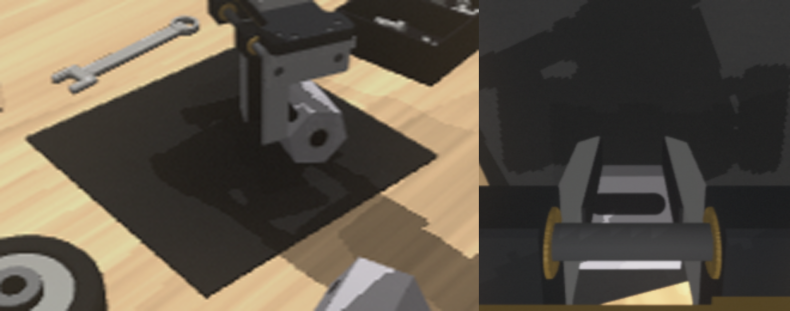

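play_rows --pt "-0.01 0 -0.008" --pt "-0.02 0 -0.014" --pt "-0.025 0 -0.017" --pt "-0.03 0 -0.019" --pt "-0.03 0 -0.019" --twist '[0,0,0,0,0]'

```text
t: 11.15
tcp_pos: [0.5187, 0.0484, 0.0381]
tool_rot: [[0.404, 0.915, -0.0], [0.915, -0.404, -0.0], [-0.0, -0.0, -1.0]]
force: [0.3, 0.8, 0.5]
gripper_width: 0.0335
```

```bash
python3 v.py pics/v9.png
```

```text
11.15 [0.51869135 0.04835747 0.03807606] 0.03351288107471342 [0.34234213 0.84120765 0.5142695 ]
```

View pics/v9.png

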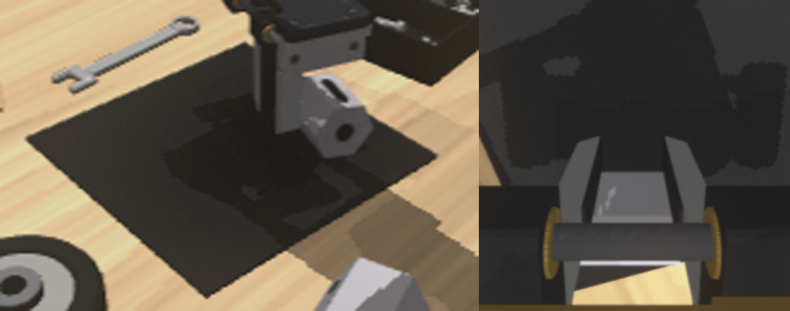

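Slot is now on top. Back off along +x, then lift well clear.

play_rows --pt "0.03 0 0" --pt "0.08 0 0" --pt "0.1 0 -0.06" --pt "0.1 0 -0.18" --pt "0.1 0 -0.3" --twist '[0,0,0,0,0]'

```text
t: 11.75
tcp_pos: [0.5347, 0.0866, 0.1585]
tool_rot: [[0.402, 0.915, -0.002], [0.915, -0.402, 0.0], [-0.001, -0.002, -1.0]]
force: [0.6, 0.1, 0.0]
gripper_width: 0.0326
```

play_rows --pt "0.1 0 -0.06" --pt "0.1 0 -0.1" --pt "0.1 0 -0.1" --pt "0.1 0 -0.1" --twist '[0,0,0,0]'

```text
t: 12.15
tcp_pos: [0.5508, 0.1223, 0.1974]
tool_rot: [[0.403, 0.915, -0.001], [0.915, -0.403, -0.0], [-0.001, -0.001, -1.0]]
force: [0.1, -0.1, 0.4]
gripper_width: 0.0329
```

```bash
python3 - <<'E'
from h import *
s=get_state();print(s["t"],s["tcp_pos"],s["force"])
a=capture("side");b=capture("top");w=capture("wrist")
cv2.imwrite("pics/f1.png",np.hstack([cv2.resize(a["pixels"][150:330,180:420],(533,400)),cv2.resize(b["pixels"][130:280,200:300],(266,400))]))
cv2.imwrite("pics/f1w.png",w["pixels"]);cv2.imwrite("pics/f1t.png",b["pixels"])
E
python3 ov.py pics/o2.png .4995 .009 -.418
```

```text
12.15 [0.55077349 0.12227964 0.19738811] [ 0.05021703 -0.08807177  0.40176873]
```

View pics/f1.png

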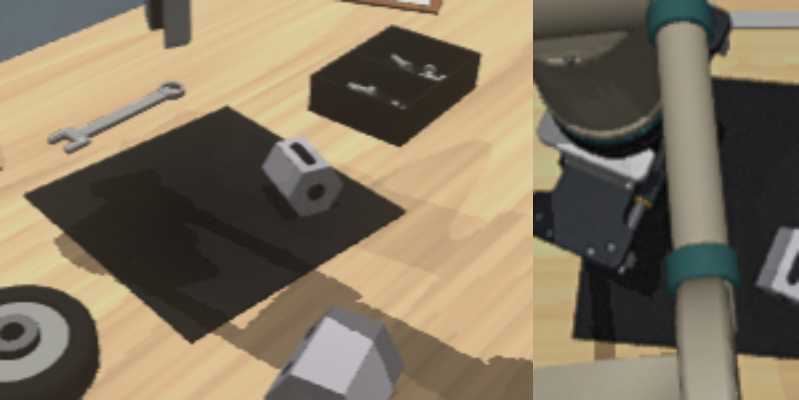

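View pics/f1t.png

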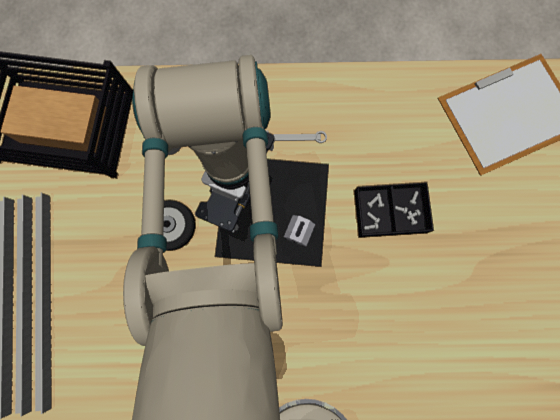

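View pics/o2.png

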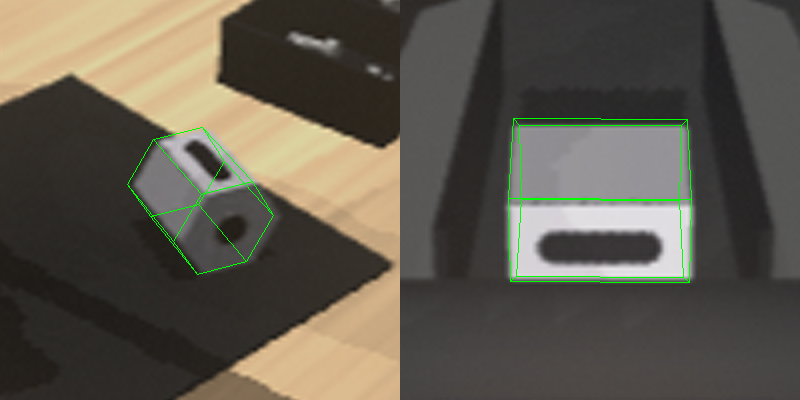

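```bash
python3 -c "
from bench import *
print(hand_in());print(get_state()['t'])"
```

```text
the job is handed in; nothing more can be done
None
the job is handed in; nothing more can be done
```

I rolled the spacer over its edge twice, 60° each time, and it now lies flat and free on the pad with the slot facing up. I handed the job in at about 12.4 s. Each roll was a push on its side edge with the two finger sides, rising as it tipped. The spacer lay flat on a plain face between the two rolls.

**A failed first try:** I first pinched the spacer lightly by its ends and swung it along an arc. It did not turn in the grip, and instead rose by about 3 mm while moving about 15 mm sideways, so for about half a second it was not touching the pad. I set it back down, let go and pushed instead.

**Last checks:**
- **Pose:** the side and wrist pictures show the slot on top, and the outline of a flat-lying spacer matched both to within 2–3 mm.
- **Place on the pad:** its base is about 40 mm inside the nearest pad edge, and its widest part about 28 mm inside.
- **Other things:** the wheel, wrench and tray look unmoved. The can was hidden behind the arm in the last top view and out of the side crop. I did not check it directly, but the arm worked only over the pad after its approach.
- **Robot:** the gripper is about 0.2 m up and touching nothing. The highest wrist force I read was about 7 N.

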